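# Carry a gasketed enclosure cover to the hand press on a lifter and press it

### The job

Slide the orange-handled lifter under the enclosure cover lying on the tray, carry the cover fairly level on its blade to the hand press and leave it squarely in the middle of the two ribs, with its gasket side still up. Pull the lever with the red knob all the way down so that the pad presses the cover, hold it down for a second and let it spring back up fully. Keep the fingers and arm off the cover, lay the lifter down flat on the bench, tray or its rest, clear of the press, and leave the grey enclosure, the locknut and the screwdriver where they are.

Things in the scene. Friction and masses are not known exactly. Their poses are not given: they have to be found in the camera images.
- tray: fixed dark steel tray, 200 (x) by 190 (y) mm, top 10 mm above the bench. A blue fence, 10 mm thick and 12 mm higher than the tray's top, runs along its +x edge (inner face at x = +90 mm). The other three edges are open. Origin: centre of the underside; x points to the fence, away from the robot
- cover: loose light grey enclosure cover flat on the tray, gasket up, 5 to 25 mm from the fence, 100 (x) by 130 (y) by 9 mm with its 2 mm black gasket frame, 0.13 kg. Underside flat over the middle 76 by 106 mm; the outer 12 mm are bevelled up to 4 mm at the rim, so a blade edge lying on the tray enters under it. Slides freely. Origin: centre of underside; x to the fence within 0.15 rad
- lifter: loose spatula, 0.2 kg: steel blade 60 mm wide (y), 2 mm thick, x = -20 to +130 mm. Upright orange handle 40 (x) by 24 (y) mm, top 85 mm above the blade's underside, centred on x = 0: grip across y from above. Heel plate 14 mm high, front face at x = +38 mm, stops the cover (whose centre is then at x = 88). Origin: underside of blade below the handle; x to the leading edge
- rest: fixed grey block 160 (x) by 100 (y) by 20 mm high on which the lifter lies flat at the start. Origin: centre of the underside
- press: fixed blue hand press; base plate 12 mm thick, x = -60 to +140 mm, 170 wide. Two ribs along x, 90 mm long, tops 40 mm above the bench, 14 mm thick, 80 mm apart inside: the cover bridges them, the lifter's blade passes between. Their -x end is open to the robot. Hinge posts 90 mm high at x = 85 to 115, y = -75 and +75 mm. Origin: centre of underside, below the ribs' middle; x away from the robot
- nest (a point): middle of the two ribs at the height of their tops (40 mm above the bench), axes as the press: the cover's origin belongs here, its x along the ribs either way round
- press_lever (a joint): press lever, 0 = raised (rest), 0.90 rad = fully down, against its stop, with the pad on the gasket of a cover that lies on the ribs. It is sprung: about 4 N on the knob to start it, about 8 N at the stop, and it rises by itself when let go
- knob (a point): centre of the lever's red knob, a bar of 11 mm radius, 60 mm long along the press's y, at y = +130 mm of the press, 170 mm from the hinge; 197 mm above the bench when raised, 58 mm when down. It swings down and 51 mm towards the press's -x. Free from above: push it down with closed fingers
- lever_hinge (a point): point of the lever's hinge axis in line with the knob, 75 mm above the bench; the axis runs along the press's y. The knob turns about it from 0.80 rad above the level (towards the press's -x) to 0.10 rad below it
- enclosure: loose light grey closed enclosure, 136 by 126 by 78 mm with a cable gland on its side; a bystander. Origin: centre of the underside
- locknut: loose black ring, 42 mm across, 10 mm high; a bystander. Origin: centre of the underside
- screwdriver: loose screwdriver lying on the bench; a bystander
- blade_edge (a point): middle of the lifter blade's square leading edge, at its underside (x = +130 mm of the lifter). It lies far from the grip: more than some 6 N on it can turn the handle in the fingers
- pad (a point): centre of the lower face of the lever's white pad, 80 by 90 mm. Raised, it slopes over the far half of the ribs, its lower face from 105 mm high at x = +42 mm of the press to 168 mm high at x = -8 mm: bring the cover in low from the robot's side, not from above

How it is judged:
On the way, in this order (a step that is already met when the one before it is completed fails the run):
1. the cover is carried on the lifter, clear of the tray (contact force between cover and lifter above 0.3 N and height (world z) of cover above 0.03 m and contact force between cover and tray below 0.05 N), for 0.2 s.
2. the cover lies squarely on the press's ribs, clear of the lifter (horizontal distance between cover and nest below 0.012 m and angle between the x axis of cover and the x axis of nest, either way round below 0.14 rad and z of cover in the frame of nest below 0.004 m and contact force between cover and press above 0.3 N and contact force between cover and lifter below 0.05 N), for 0.2 s.
3. the lever is down at its stop with the pad pressing on the cover (value of joint press_lever above 0.86 rad and contact force between cover and press above 3 N), for 0.6 s.
4. the lever has sprung back up (value of joint press_lever below 0.08 rad), for 0.2 s.
At the end, for the whole second after the job is handed in: The cover lies at rest and gasket up on the two ribs, its centre within 12 mm of their middle and square to them within 0.14 rad; the lever is up again (below 0.08 rad); the lifter lies flat and still on the bench, the tray or its rest, touching neither the press nor the cover (horizontal distance between cover and nest below 0.012 m and angle between the x axis of cover and the x axis of nest, either way round below 0.14 rad and z of cover in the frame of nest between -0.004 and 0.004 m and angle between cover's own z axis and vertical below 0.08 rad and linear speed of each of cover, lifter below 0.01 m/s and value of joint press_lever below 0.08 rad and angle between lifter's own z axis and vertical below 0.1 rad and height (world z) of lifter below 0.03 m and contact force between lifter and press below 0.05 N and contact force between lifter and cover below 0.05 N).
It fails at once if fingers or arm touch the cover (contact force between any of the fingers, the arm and cover above 0.3 N).
It fails at once if the cover is tipped by more than 0.6 rad (angle between cover's own z axis and vertical above 0.6 rad).
It fails at once if the enclosure, the locknut or the screwdriver is moved by more than 30 mm (distance of any of enclosure, locknut, screwdriver from where it was at the start of the episode above 0.03 m).
It also fails if it takes over 72 s, if anything falls off the work surface, if the arm or the gripper's body presses on something with over 40 N, if the wrist force passes 120 N, or if a joint passes its speed limit or range.

### The arm

A 7-joint arm with a two-finger parallel gripper is mounted at the origin on the work surface. World frame = base frame: x ahead of the robot, y to its left, z up, the work surface at z = 0. Lengths are in m, angles in rad, forces in N, time in s.
With the tool pointing down it reaches from about 0.425 to 0.925 m from the base axis. Payload 6.8 kg.
Tool frame: the origin (TCP) lies at the very end of the fingers, on their centre line; the grasp point (between the pads) lies bot.tcp_to_grasp behind it (bot.tcp_to_grasp is the distance from the TCP to the grasp point, in m); z points along the fingers, y is the line along which they close (so a half turn about z gives the same grasp; the last joint's range is limited). The gripper opens to 85 mm and grips with 20 to 120 N. Pads are 22 mm wide; open, the fingers measure 114 mm over their backs; the gripper's body (76 mm by 85 mm) begins 54 mm behind the grasp point. The pads swing forward as they close: fully open they stand 13 mm farther back than shut.
Start: joints at [1.166, 0.477, 0.022, 1.555, -0.011, 1.109, -0.083], TCP at [0.197, -0.646, 0.231] pointing down, gripper open.
Joint ranges: [-2.96, 2.96], [-0.34, 2.1], [-1.41, 1.46], [0.24, 2.44], [-1.37, 4.51], [0.17, 1.92], [-2.96, 2.96]. Speed limits (rad/s): [2.39, 2.39, 3.14, 3.14, 3.14, 3.14, 3.14].

### API

Orientations are given as a unit quaternion [w, x, y, z].
In Python, from station import bot gives the robot as it stands.
- The arm moves only by the tool servo_tool, never from a script. Its argument "motion" is a list that holds one entry, the list of rows, each a list of 7 numbers: the shift along the tool's x, y, z in m, then the turn, a rotation vector about the tool's x, y, z in units of 5 degrees (1.0 is 5 degrees), then the opening, from 0 (shut) to 1 (fully open). A call has 1 to 20 rows; each row is the pose to reach, as a shift and turn from the pose commanded when the call began, along the tool's axes at that moment; what a row does not reach only later rows make up. A row lasts 1/12 s, in which the tool goes at most 41.7 mm and 7.16 degrees, less where a joint would pass 70% of its speed; a pose out of reach is approached as far as the arm can. A call with a gripper value outside its range is refused whole. The fingers move at their own pace and stop on an object; "grip_force" is the grip in N (left out, the last holds). Time passes only in rows, so rows that repeat a pose let the fingers close. It gives the time, the measured TCP pose, the force, the opening and the grip force at its end, in the units of the state.
- bot.get_obs(): the state, without advancing time (a new reading comes with each control period).
- bot.read_camera(name): name is "scene" or "top"; returns a dict with "img" (400x640x3 uint8, red, green, blue), "K" (3x3 intrinsics, pixels), "k1" (the pictures are not rectified: a ray, as slopes to the right and down, at radius r is drawn at 1 + k1 r^2 times it, then the intrinsics apply), "pose" (4x4, takes a point from camera to world coordinates). Camera axes: x right, y down, z forward; pixel columns grow to the right and rows downward; lengths in m; the calibration is good to about 2 mm. A picture is of the moment at which its call begins. There is no depth.
- bot.hand_in(): hands the job in; it is judged then, once.
The state is a dict: "t": time; "q": joint angles; "joint_vel": joint speeds; "joint_torque": joint torques, N m; "eef_pos": TCP position; "tool_rot": TCP orientation; "contact_force": force on the tool from outside, world axes, zero at the start; "torque": the same for the moment, N m; "gripper_width": opening from 0.0 (shut) to 1.0 (fully open); "grasp_force": force on a finger pad.
Only numpy, scipy, OpenCV 4.12 (cv2) and the standard library are available. Lean on these libraries where they do the work, as an engineer would, in place of code of your own. Each camera call takes 0.05 s, during which the arm holds its last target. There are 200 camera calls.

## Working session

There is one attempt and no reset: what is moved stays moved. The work goes in short steps, Python scripts to look and compute and a tool call to move; the robot and the scene stay as the last step left them, time stands still between calls to the robot, and variables do not carry over. Pictures are saved under pics/ and viewed, at most 10 in all, crops included, and the job is handed in when it is done.

Besides the shell and the picture viewer there is one more tool, called in YAML: its name, and indented under it one key for each argument. servo_tool: Moves the arm, as the interface text tells. Its arguments: {"type":"object","properties":{"motion":{"type":"array"},"grip_force":{"type":"number"}},"required":["motion"]}

```bash
ls; mkdir -p pics; python3 - <<'E'
from station import bot
import cv2,numpy as np
for n in("top","scene"):
    c=bot.read_camera(n); cv2.imwrite(f"pics/{n}0.png",c["img"][...,::-1]); print(n,c["K"].tolist(),c["k1"],np.round(c["pose"],4).tolist())
print(bot.get_obs(),bot.tcp_to_grasp)
E
```

```text
pics
top [[445.44045218415107, 0.0, 327.30817843955896], [0.0, 445.44045218415107, 199.0605358880812], [0.0, 0.0, 1.0]] -0.04549899959220052 [[0.0241, -0.9987, 0.0447, 0.5334], [-0.9997, -0.0243, -0.0033, -0.0381], [0.0044, -0.0446, -0.999, 1.275], [0.0, 0.0, 0.0, 1.0]]
scene [[394.57171344423017, 0.0, 320.24586020752685], [0.0, 394.57171344423017, 200.78983949279865], [0.0, 0.0, 1.0]] -0.00787505794206936 [[-0.635, 0.4869, -0.5998, 1.1985], [0.7724, 0.3862, -0.5042, 0.4775], [-0.0138, -0.7834, -0.6213, 0.7702], [0.0, 0.0, 0.0, 1.0]]
{'t': 0.1, 'q': array([ 1.16589703,  0.47774619,  0.02235187,  1.55634435, -0.01154309,
        1.10929451, -0.08310733]), 'joint_vel': array([ 2.63819769e-03, -1.55359809e-03,  2.29901410e-05, -1.41688562e-03,
       -8.64012744e-04,  5.81133111e-04,  9.59423563e-04]), 'joint_torque': array([ 4.64592522e-03, -5.97762394e+01,  1.61401045e+00, -2.81951523e+01,
        1.28311422e-02,  5.05822143e-03,  1.08187839e-05]), 'eef_pos': array([ 0.19725192, -0.64498025,  0.2304073 ]), 'tool_rot': array([-8.15632050e-04,  9.89009703e-01,  1.47848281e-01, -1.66246876e-04]), 'contact_force': array([-0.43060751, -0.33804192,  1.11855969]), 'torque': array([-0.01461383,  0.03019706, -0.00505897]), 'grasp_force': 0.0, 'gripper_width': 1.0006532559278398} 0.0187
```

View pics/top0.png

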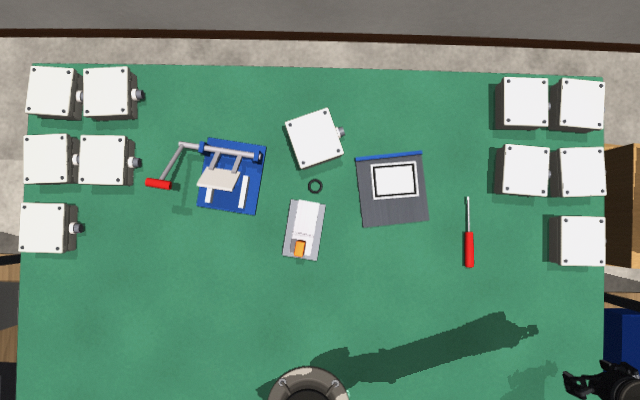

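View pics/scene0.png

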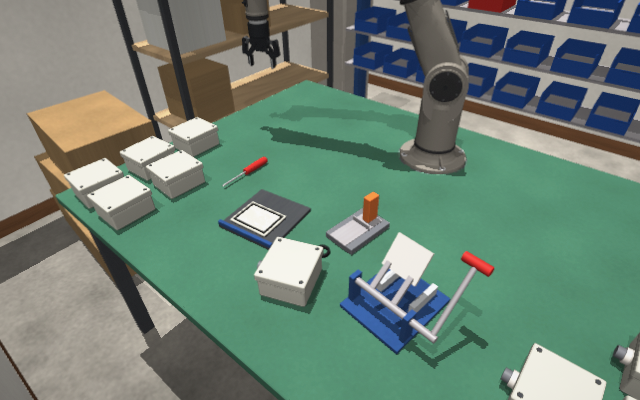

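```bash
cat > h.py <<'E'
import cv2,numpy as np
from station import bot
def ray(c,p):
    p=np.array(p,float).reshape(-1,1,2)
    n=cv2.undistortPoints(p,c["K"],np.array([c["k1"],0,0,0,0.])).reshape(-1,2)
    T=np.array(c["pose"]); d=np.c_[n,np.ones(len(n))]@T[:3,:3].T
    return T[:3,3],d
def onz(c,p,z):
    o,d=ray(c,p); return o+d*((z-o[2])/d[:,2])[:,None]
def proj(c,P):
    T=np.linalg.inv(c["pose"]); P=np.array(P,float).reshape(-1,3)
    return cv2.projectPoints(P,cv2.Rodrigues(T[:3,:3])[0],T[:3,3],c["K"],np.array([c["k1"],0,0,0,0.]))[0].reshape(-1,2)
E
python3 - <<'E'
import cv2
a=cv2.imread("pics/top0.png")
x=cv2.resize(a[130:270,140:300],None,fx=4,fy=4,interpolation=cv2.INTER_CUBIC)
cv2.imwrite("pics/cA.png",x)
x=cv2.resize(a[140:270,270:440],None,fx=4.5,fy=4.5,interpolation=cv2.INTER_CUBIC)
cv2.imwrite("pics/cB.png",x)
E
```

```text
(no output)
```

View pics/cA.png

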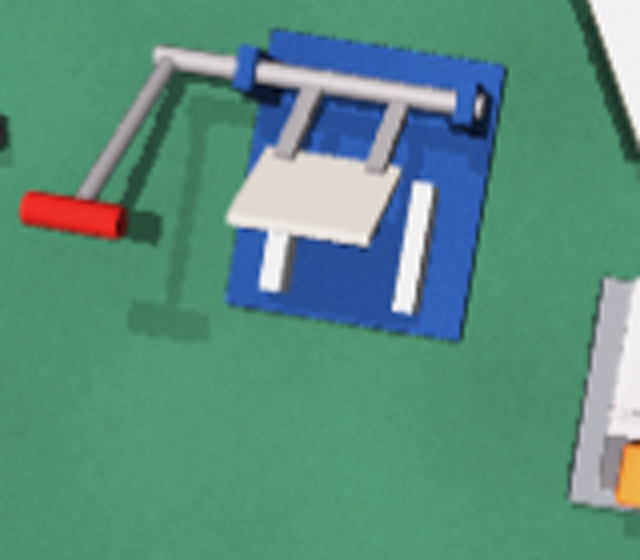

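View pics/cB.png

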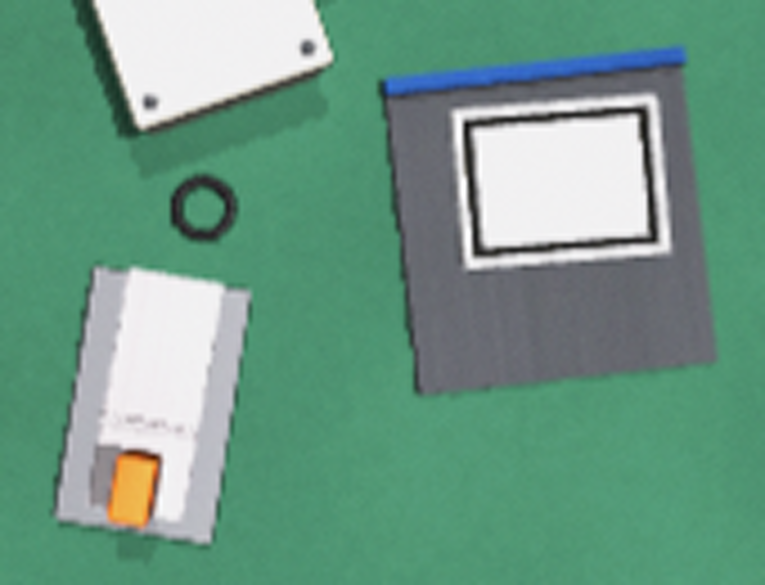

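```bash
cat > m.py <<'E'
from h import *
c=bot.read_camera("top"); s=bot.read_camera("scene")
def fit(name,loc,W):
    L=np.array(loc,float)[:,:2];W=np.array(W)[:,:2];l=L-L.mean(0);w=W-W.mean(0)
    a=np.arctan2((l[:,0]*w[:,1]-l[:,1]*w[:,0]).sum(),(l*w).sum())
    R=np.array([[np.cos(a),-np.sin(a)],[np.sin(a),np.cos(a)]])
    t=W.mean(0)-R@L.mean(0); print(name,np.round(t,4),"yaw",round(a,4),"res mm",np.round((L@R.T+t-W)*1000,1).tolist())
A=lambda p:(np.array(p)-1.5)/4+[140,130]
B=lambda p:(np.array(p)-1.75)/4.5+[270,140]
fit("press base",[(.14,.085),(-.06,.085),(-.06,-.085),(.14,-.085)],onz(c,A([(272,30),(228,304),(460,340),(505,68)]),.012))
fit("ribs",[(-.045,.047),(-.045,-.047),(.045,-.047)],onz(c,A([(271,291),(404,313),(425,183)]),.04))
fit("tray",[(-.1,.095),(-.1,-.095)],onz(c,B([(420,394),(717,362)]),.01))
fit("fence",[(.1,.095),(.1,-.095)],onz(c,B([(385,80),(683,48)]),.022))
fit("cover",[(.05,.065),(.05,-.065),(-.05,-.065),(-.05,.065)],onz(c,B([(450,110),(655,95),(672,254),(466,270)]),.017))
fit("rest",[(.08,.05),(.08,-.05),(-.08,-.05),(-.08,.05)],onz(c,B([(95,267),(250,290),(212,545),(57,520)]),.02))
fit("blade",[(.13,.03),(.13,-.03),(-.02,-.03)],onz(c,B([(130,268),(225,282),(183,520)]),.022))
def rect(m):
    k=max(cv2.findContours(m.astype(np.uint8),cv2.RETR_EXTERNAL,cv2.CHAIN_APPROX_NONE)[0],key=cv2.contourArea)
    return k[:,0].astype(float)
im=c["img"].astype(int)
# cover: bright inside tray region
sub=np.zeros(im.shape[:2],bool);sub[158:206,366:424]=1
for nm,th,sz,z in(("cover",170,None,.017),):
    k=rect((im.min(2)>th)&sub); P=onz(c,k,z)[:,:2]
    print(nm,cv2.minAreaRect((P*1000).astype(np.float32)))
d=(im.max(2)<70)&sub
k=rect(d);P=onz(c,k,.019)[:,:2];print("gasket",d.sum(),cv2.minAreaRect((P*1000).astype(np.float32)))
for nm,cc in(("top",c),("scene",s)):
    im=cc["img"].astype(int);o=(im[...,0]>180)&(im[...,1]>80)&(im[...,1]<190)&(im[...,2]<90)
    k=rect(o);print("orange",nm,o.sum(),cv2.minAreaRect(k.astype(np.float32)))
    if nm=="top":
        P=onz(c,k,.105)[:,:2];print(cv2.minAreaRect((P*1000).astype(np.float32)))
    r=(im[...,0]>150)&(im[...,1]<70)&(im[...,2]<70)
    if nm=="top": r[:,300:]=0
    else: r[:,:400]=0;r[:200]=0
    ys,xs=np.nonzero(r);print("knob",onz(cc,[(xs.mean(),ys.mean())],.197))
E
python3 m.py
```

```text
press base [0.6096 0.2385] yaw -0.13 res mm [[0.4, -0.2], [-0.9, 1.7], [-1.5, -0.8], [2.0, -0.7]]
ribs [0.6097 0.2386] yaw -0.1293 res mm [[-0.1, -0.0], [0.8, -0.0], [-0.7, 0.0]]
tray [ 0.624  -0.2261] yaw 0.1302 res mm [[-0.0, 0.4], [0.0, -0.4]]
fence [ 0.6228 -0.2253] yaw 0.1334 res mm [[-0.0, 0.3], [0.0, -0.3]]
cover [ 0.6481 -0.2308] yaw 0.1077 res mm [[-1.1, -0.9], [-0.1, -0.5], [1.0, 1.0], [0.2, 0.4]]
rest [0.5018 0.022 ] yaw -0.1244 res mm [[0.0, 0.8], [-0.3, -1.0], [0.5, -1.0], [-0.3, 1.2]]
blade [0.4549 0.0282] yaw -0.1464 res mm [[0.8, 0.0], [-0.6, 0.3], [-0.2, -0.3]]
cover ((648.948486328125, -230.9134979248047), (101.23077392578125, 130.4254150390625), 6.020986080169678)
gasket 146 ((648.7381591796875, -229.8656005859375), (84.84028625488281, 115.44680786132812), 6.243881702423096)
orange top 140 ((298.94232177734375, 248.28846740722656), (8.629110336303711, 14.708709716796875), 11.309932708740234)
((454.9278564453125, 29.182117462158203), (22.601909637451172, 38.38958740234375), 80.18293762207031)
knob [[0.61022161 0.37442922 0.197     ]]
orange scene 100 ((370.9999694824219, 195.99996948242188), (6.656403064727783, 12.758106231689453), 56.3099365234375)
knob [[0.60672439 0.37576354 0.197     ]]
```

```bash
cat > go.py <<'E'
import sys,numpy as np
from station import bot
from scipy.spatial.transform import Rotation as R
# go.py x y z yaw [pitch_tipdown] ; multiple targets separated by ':'
o=bot.get_obs();q=o["tool_rot"];C=R.from_quat([q[1],q[2],q[3],q[0]])
print("t",round(o["t"],2),"p",np.round(o["eef_pos"],4),"F",np.round(o["contact_force"],1),"w",round(o["gripper_width"],3),"g",round(o["grasp_force"],1))
v=C.apply([1,0,0]);print("tool x",np.round(v,4),"yaw",round(np.arctan2(v[1],v[0]),4))
for T in " ".join(sys.argv[1:]).split(":"):
    a=[float(k) for k in T.split()]
    if len(a)<4: continue
    G=R.from_euler("z",a[3])*R.from_euler("y",a[4] if len(a)>4 else 0)*R.from_euler("x",np.pi)
    print(np.round(C.inv().apply(np.array(a[:3])-o["eef_pos"]),4).tolist(),np.round((C.inv()*G).as_rotvec()/np.radians(5),3).tolist())
E
python3 go.py .50 -.25 .231 -.0 : .455 .029 .17 -.147 : .455 .029 .065 -.147
```

```text
t 0.2 p [ 0.1973 -0.6452  0.2307] F [-0.   0.1  0.1] w 0.999 g 0.0
tool x [ 9.563e-01  2.925e-01 -1.000e-04] yaw 0.2968
[0.405, -0.2893, -0.0] [-0.012, 0.003, 3.401]
[0.4436, -0.5692, 0.0613] [-0.012, 0.004, 5.086]
[0.4436, -0.5691, 0.1663] [-0.012, 0.004, 5.086]
```

servo_tool:
  motion:
    - [[0.405, -0.289, 0, 0, 0, 3.4, 1], [0.405, -0.289, 0, 0, 0, 3.4, 1], [0.405, -0.289, 0, 0, 0, 3.4, 1], [0.405, -0.289, 0, 0, 0, 3.4, 1], [0.405, -0.289, 0, 0, 0, 3.4, 1], [0.405, -0.289, 0, 0, 0, 3.4, 1], [0.405, -0.289, 0, 0, 0, 3.4, 1], [0.405, -0.289, 0, 0, 0, 3.4, 1], [0.405, -0.289, 0, 0, 0, 3.4, 1], [0.405, -0.289, 0, 0, 0, 3.4, 1], [0.405, -0.289, 0, 0, 0, 3.4, 1], [0.405, -0.289, 0, 0, 0, 3.4, 1]]

```text
t: 1.2
eef_pos: [0.5013, -0.2485, 0.2314]
tool_rot: [-0.0, 1.0, 0.0, 0.0]
contact_force: [0.4, -0.0, 0.7]
gripper_width: 0.998
grasp_force: 0.0
```

```bash
python3 go.py .455 .029 .17 -.147
```

```text
t 1.2 p [ 0.5013 -0.2485  0.2314] F [ 0.4 -0.   0.7] w 0.998 g 0.0
tool x [1.e+00 6.e-04 3.e-04] yaw 0.0006
[-0.0461, -0.2775, 0.0614] [-0.001, -0.003, 1.692]
```

servo_tool:
  motion:
    - [[-0.046, -0.277, 0, 0, 0, 1.69, 1], [-0.046, -0.277, 0, 0, 0, 1.69, 1], [-0.046, -0.277, 0, 0, 0, 1.69, 1], [-0.046, -0.277, 0, 0, 0, 1.69, 1], [-0.046, -0.277, 0.02, 0, 0, 1.69, 1], [-0.046, -0.277, 0.04, 0, 0, 1.69, 1], [-0.046, -0.277, 0.061, 0, 0, 1.69, 1], [-0.046, -0.277, 0.061, 0, 0, 1.69, 1], [-0.046, -0.277, 0.061, 0, 0, 1.69, 1], [-0.046, -0.277, 0.061, 0, 0, 1.69, 1], [-0.046, -0.277, 0.061, 0, 0, 1.69, 1]]

```text
t: 2.12
eef_pos: [0.4551, 0.0248, 0.1711]
tool_rot: [0.0, 0.997, -0.075, 0.001]
contact_force: [-0.3, 1.2, -0.4]
gripper_width: 1.001
grasp_force: 0.0
```

```bash
python3 go.py .455 .029 .062 -.147
```

```text
t 2.12 p [0.4551 0.0248 0.1711] F [-0.3  1.2 -0.4] w 1.001 g 0.0
tool x [ 0.9888 -0.1492  0.0014] yaw -0.1497
[-0.0009, -0.0042, 0.1091] [0.003, -0.015, -0.031]
```

servo_tool:
  motion:
    - [[0, -0.002, 0.03, 0, 0, 0, 1], [0, -0.002, 0.06, 0, 0, 0, 1], [0, -0.002, 0.085, 0, 0, 0, 1], [0, -0.002, 0.1, 0, 0, 0, 1], [0, -0.002, 0.108, 0, 0, 0, 1], [0, -0.002, 0.108, 0, 0, 0, 1], [0, -0.002, 0.108, 0, 0, 0, 1], [0, -0.002, 0.108, 0, 0, 0, 1]]

```text
t: 2.78
eef_pos: [0.4558, 0.0279, 0.0636]
tool_rot: [-0.0, 0.997, -0.074, 0.001]
contact_force: [0.1, -0.3, -1.1]
gripper_width: 1.001
grasp_force: 0.0
```

servo_tool:
  motion:
    - [[0, 0, 0, 0, 0, 0, 0.5], [0, 0, 0, 0, 0, 0, 0.3], [0, 0, 0, 0, 0, 0, 0.2], [0, 0, 0, 0, 0, 0, 0.1], [0, 0, 0, 0, 0, 0, 0.0], [0, 0, 0, 0, 0, 0, 0.0], [0, 0, 0, 0, 0, 0, 0.0], [0, 0, 0, 0, 0, 0, 0.0], [0, 0, 0, 0, 0, 0, 0.0], [0, 0, 0, 0, 0, 0, 0.0], [0, 0, 0, 0, 0, 0, 0.0], [0, 0, 0, 0, 0, 0, 0.0]]
  grip_force: 100

```text
t: 3.78
eef_pos: [0.4549, 0.0285, 0.0628]
tool_rot: [-0.0, 0.997, -0.073, 0.0]
contact_force: [-0.9, 1.0, 5.5]
gripper_width: 0.268
grasp_force: 98.1
```

```bash
python3 go.py .48 .025 .16 -.147
```

```text
t 3.78 p [0.4549 0.0285 0.0628] F [-0.9  1.   5.5] w 0.268 g 98.1
tool x [ 9.892e-01 -1.466e-01  8.000e-04] yaw -0.1471
[0.0254, -0.0002, -0.0972] [-0.003, -0.009, -0.001]
```

servo_tool:
  motion:
    - [[0, 0, -0.03, 0, 0, 0, 0], [0, 0, -0.06, 0, 0, 0, 0], [0, 0, -0.09, 0, 0, 0, 0], [0.01, 0, -0.1, 0, 0, 0, 0], [0.02, 0, -0.1, 0, 0, 0, 0], [0.02, 0, -0.1, 0, 0, 0, 0], [0.02, 0, -0.1, 0, 0, 0, 0], [0.02, 0, -0.1, 0, 0, 0, 0]]

```text
t: 4.45
eef_pos: [0.4727, 0.0252, 0.1605]
tool_rot: [0.0, 0.997, -0.074, -0.002]
contact_force: [1.1, 0.6, -2.0]
gripper_width: 0.265
grasp_force: 98.1
```

```bash
python3 go.py .451 -.257 .10 .132
```

```text
t 4.45 p [0.4727 0.0252 0.1605] F [ 1.1  0.6 -2. ] w 0.265 g 98.1
tool x [ 0.9892 -0.1468 -0.0038] yaw -0.1474
[0.0202, 0.2823, 0.0607] [0.004, 0.044, -3.201]
```

servo_tool:
  motion:
    - [[0.02, 0.035, 0, 0, 0, -0.4, 0], [0.02, 0.07, 0, 0, 0, -0.8, 0], [0.02, 0.105, 0, 0, 0, -1.2, 0], [0.02, 0.14, 0, 0, 0, -1.6, 0], [0.02, 0.175, 0, 0, 0, -2.0, 0], [0.02, 0.21, 0, 0, 0, -2.4, 0], [0.02, 0.245, 0, 0, 0, -2.8, 0], [0.02, 0.27, 0.01, 0, 0, -3.1, 0], [0.02, 0.282, 0.03, 0, 0, -3.2, 0], [0.02, 0.282, 0.05, 0, 0, -3.2, 0], [0.02, 0.282, 0.06, 0, 0, -3.2, 0], [0.02, 0.282, 0.06, 0, 0, -3.2, 0], [0.02, 0.282, 0.06, 0, 0, -3.2, 0], [0.02, 0.282, 0.06, 0, 0, -3.2, 0]]

```text
t: 5.62
eef_pos: [0.4532, -0.2558, 0.1028]
tool_rot: [-0.0, 0.998, 0.067, 0.0]
contact_force: [-0.6, 0.4, -1.8]
gripper_width: 0.268
grasp_force: 98.4
```

```bash
python3 go.py .451 -.257 .060 .132; python3 - <<'E'
from h import *
S=[]
for n,(a,b,e,f) in dict(top=(340,270,130,80),scene=(200,120,140,150)).items():
    c=bot.read_camera(n)["img"]
    S.append(cv2.resize(c[130:270,340:450,::-1] if n=="top" else c[140:280,200:370,::-1],(400,600) if n=="top" else (400,330),interpolation=cv2.INTER_CUBIC))
S[1]=cv2.copyMakeBorder(S[1],0,270,0,0,0)
cv2.imwrite("pics/t1.png",np.hstack(S)[:600])
E
```

```text
t 5.62 p [ 0.4532 -0.2558  0.1028] F [-0.6  0.4 -1.8] w 0.268 g 98.4
tool x [9.911e-01 1.329e-01 5.000e-04] yaw 0.1333
[-0.0024, 0.0009, 0.0428] [-0.0, -0.006, 0.015]
```

View pics/t1.png

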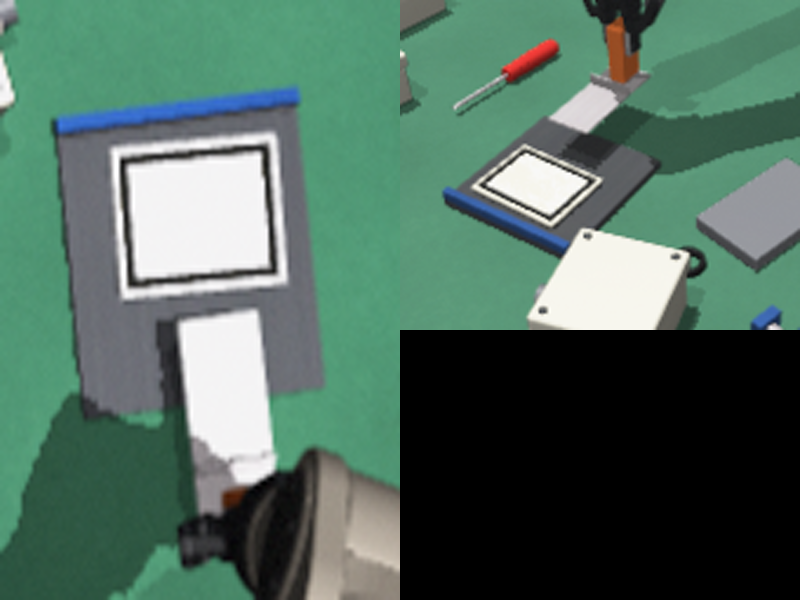

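servo_tool:
  motion:
    - [[0, 0, 0.02, 0, 0, 0, 0], [0, 0, 0.036, 0, 0, 0, 0], [0, 0, 0.044, 0, 0, 0, 0], [0, 0, 0.047, 0, 0, 0, 0], [0, 0, 0.048, 0, 0, 0, 0], [0, 0, 0.048, 0, 0, 0, 0], [0, 0, 0.048, 0, 0, 0, 0]]

```text
t: 6.3
eef_pos: [0.4533, -0.2568, 0.0552]
tool_rot: [0.0, 0.998, 0.066, 0.001]
contact_force: [0.1, -0.7, -2.1]
gripper_width: 0.269
grasp_force: 98.3
```

servo_tool:
  motion:
    - [[0, 0, 0.0005, 0, 0, 0, 0], [0, 0, 0.001, 0, 0, 0, 0], [0, 0, 0.001, 0, 0, 0, 0], [0, 0, 0.001, 0, 0, 0, 0]]

```text
t: 6.63
eef_pos: [0.4527, -0.2566, 0.0535]
tool_rot: [0.0, 0.998, 0.066, 0.0]
contact_force: [-0.8, 0.2, -2.5]
gripper_width: 0.268
grasp_force: 98.3
```

servo_tool:
  motion:
    - [[0, 0, 0.0005, 0, 0, 0, 0], [0, 0, 0.001, 0, 0, 0, 0], [0, 0, 0.001, 0, 0, 0, 0], [0, 0, 0.001, 0, 0, 0, 0]]

```text
t: 6.97
eef_pos: [0.4526, -0.2567, 0.0526]
tool_rot: [0.0, 0.998, 0.066, 0.0]
contact_force: [-2.0, 0.7, 4.4]
gripper_width: 0.273
grasp_force: 99.2
```

servo_tool:
  motion:
    - [[0, 0, -0.0006, 0, 0, 0, 0], [0.006, 0, -0.0006, 0, 0, 0, 0], [0.012, 0, -0.0006, 0, 0, 0, 0], [0.016, 0, -0.0006, 0, 0, 0, 0], [0.02, 0, -0.0006, 0, 0, 0, 0], [0.024, 0, -0.0006, 0, 0, 0, 0], [0.028, 0, -0.0006, 0, 0, 0, 0], [0.032, 0, -0.0006, 0, 0, 0, 0], [0.036, 0, -0.0006, 0, 0, 0, 0], [0.04, 0, -0.0006, 0, 0, 0, 0], [0.04, 0, -0.0006, 0, 0, 0, 0]]

```text
t: 7.88
eef_pos: [0.4935, -0.2509, 0.0529]
tool_rot: [-0.0, 0.998, 0.066, 0.001]
contact_force: [-0.0, 0.0, -2.8]
gripper_width: 0.267
grasp_force: 98.6
```

servo_tool:
  motion:
    - [[0.005, 0, 0, 0, 0, 0, 0], [0.01, 0, 0, 0, 0, 0, 0], [0.015, 0, 0, 0, 0, 0, 0], [0.02, 0, 0, 0, 0, 0, 0], [0.025, 0, 0, 0, 0, 0, 0], [0.03, 0, 0, 0, 0, 0, 0], [0.03, 0, 0, 0, 0, 0, 0]]

```text
t: 8.47
eef_pos: [0.5236, -0.2469, 0.0529]
tool_rot: [-0.0, 0.998, 0.066, 0.001]
contact_force: [-0.3, -0.1, -2.8]
gripper_width: 0.268
grasp_force: 98.2
```

```bash
python3 go.py .576 -.240 .053 .132; python3 - <<'E'
from h import *
S=[]
for n in("top","scene"):
    c=bot.read_camera(n)["img"]
    S.append(cv2.resize(c[130:270,340:450,::-1] if n=="top" else c[160:250,210:330,::-1],(400,500) if n=="top" else (400,300),interpolation=cv2.INTER_CUBIC))
S[1]=cv2.copyMakeBorder(S[1],0,200,0,0,0)
cv2.imwrite("pics/t2.png",np.hstack(S))
E
```

```text
t 8.47 p [ 0.5236 -0.2469  0.0529] F [-0.3 -0.1 -2.8] w 0.268 g 98.2
tool x [0.9912 0.1322 0.0015] yaw 0.1326
[0.0529, 0.0001, -0.0] [0.001, -0.018, 0.007]
```

View pics/t2.png

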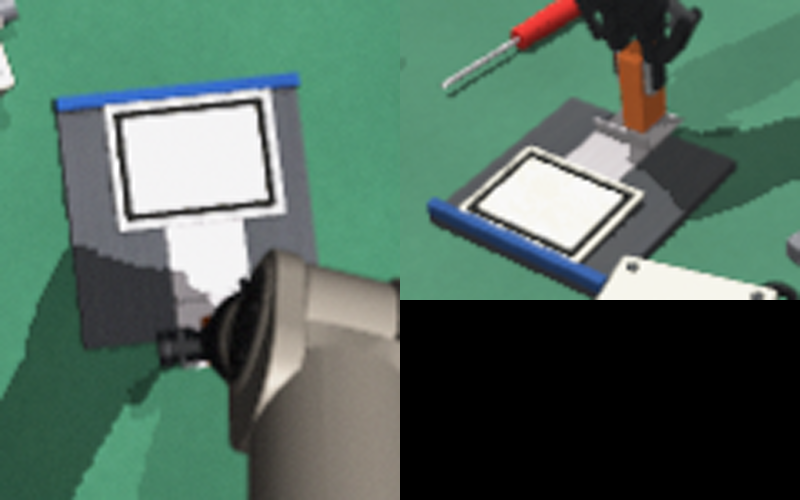

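servo_tool:
  motion:
    - [[0.005, 0, 0, 0, 0, 0, 0], [0.01, 0, 0, 0, 0, 0, 0], [0.015, 0, 0, 0, 0, 0, 0], [0.02, 0, 0, 0, 0, 0, 0], [0.025, 0, 0, 0, 0, 0, 0], [0.03, 0, 0, 0, 0, 0, 0], [0.035, 0, 0, 0, 0, 0, 0], [0.04, 0, 0, 0, 0, 0, 0], [0.044, 0, 0, 0, 0, 0, 0], [0.047, 0, 0, 0, 0, 0, 0], [0.049, 0, 0, 0, 0, 0, 0], [0.049, 0, 0, 0, 0, 0, 0]]

```text
t: 9.57
eef_pos: [0.5712, -0.2407, 0.0529]
tool_rot: [0.0, 0.998, 0.066, 0.0]
contact_force: [-2.3, -1.5, 1.0]
gripper_width: 0.272
grasp_force: 98.7
```

servo_tool:
  motion:
    - [[0.001, 0, 0, 0, 0, 0, 0], [0.002, 0, 0, 0, 0, 0, 0], [0.003, 0, 0, 0, 0, 0, 0], [0.003, 0, 0, 0, 0, 0, 0]]

```text
t: 9.9
eef_pos: [0.5739, -0.2404, 0.0529]
tool_rot: [-0.0, 0.998, 0.066, 0.0]
contact_force: [-2.4, -1.1, 1.5]
gripper_width: 0.269
grasp_force: 98.8
```

servo_tool:
  motion:
    - [[0.001, 0, 0, 0, 0, 0, 0], [0.002, 0, 0, 0, 0, 0, 0], [0.002, 0, 0, 0, 0, 0, 0]]

```text
t: 10.15
eef_pos: [0.5759, -0.2402, 0.0529]
tool_rot: [0.0, 0.998, 0.066, 0.0]
contact_force: [-3.0, -0.7, 0.5]
gripper_width: 0.269
grasp_force: 98.8
```

servo_tool:
  motion:
    - [[0.001, 0, 0, 0, 0, 0, 0], [0.0015, 0, 0, 0, 0, 0, 0], [0.0015, 0, 0, 0, 0, 0, 0]]

```text
t: 10.4
eef_pos: [0.5773, -0.24, 0.0529]
tool_rot: [0.0, 0.998, 0.066, 0.0]
contact_force: [-3.0, -0.3, 1.2]
gripper_width: 0.264
grasp_force: 98.8
```

```bash
cat > cov.py <<'E'
from h import *
import sys
# cov.py zrim x0 x1 y0 y1 : gasket/cover rect in top view
z=float(sys.argv[1]);a,b,e,f=map(int,sys.argv[2:6])
c=bot.read_camera("top");im=c["img"].astype(int);s=np.zeros(im.shape[:2],bool);s[e:f,a:b]=1
d=((im.max(2)<75)&s).astype(np.uint8)
k=max(cv2.findContours(d,cv2.RETR_EXTERNAL,cv2.CHAIN_APPROX_NONE)[0],key=cv2.contourArea)[:,0].astype(float)
print("gasket",cv2.minAreaRect((onz(c,k,z)[:,:2]*1000).astype(np.float32)))
E
python3 cov.py .021 365 418 152 198; python3 go.py
```

```text
gasket ((652.0670776367188, -227.56248474121094), (110.99650573730469, 114.84087371826172), 6.530137538909912)
t 10.45 p [ 0.5773 -0.24    0.0529] F [-1.6  0.1 -0. ] w 0.272 g 98.8
tool x [9.913e-01 1.315e-01 4.000e-04] yaw 0.1319
```

servo_tool:
  motion:
    - [[-0.001, 0, -0.001, 0, 0, 0, 0], [-0.002, 0, -0.003, 0, 0, 0, 0], [-0.003, 0, -0.006, 0, 0, 0, 0], [-0.003, 0, -0.012, 0, 0, 0, 0], [-0.003, 0, -0.02, 0, 0, 0, 0], [-0.003, 0, -0.03, 0, 0, 0, 0], [-0.003, 0, -0.04, 0, 0, 0, 0], [-0.003, 0, -0.05, 0, 0, 0, 0], [-0.003, 0, -0.056, 0, 0, 0, 0], [-0.003, 0, -0.06, 0, 0, 0, 0], [-0.003, 0, -0.06, 0, 0, 0, 0], [-0.003, 0, -0.06, 0, 0, 0, 0], [-0.003, 0, -0.06, 0, 0, 0, 0]]

```text
t: 11.53
eef_pos: [0.5736, -0.2403, 0.1124]
tool_rot: [-0.0, 0.998, 0.066, -0.0]
contact_force: [-0.8, -0.5, -3.7]
gripper_width: 0.27
grasp_force: 98.2
```

```bash
python3 go.py; python3 - <<'E'
from h import *
S=[]
for n in("top","scene"):
    c=bot.read_camera(n)["img"]
    S.append(cv2.resize(c[140:240,350:450,::-1] if n=="top" else c[160:250,210:330,::-1],(400,400) if n=="top" else (400,300),interpolation=cv2.INTER_CUBIC))
S[1]=cv2.copyMakeBorder(S[1],0,100,0,0,0)
cv2.imwrite("pics/t3.png",np.hstack(S))
E
```

```text
t 11.53 p [ 0.5736 -0.2403  0.1124] F [-0.8 -0.5 -3.7] w 0.27 g 98.2
tool x [ 9.913e-01  1.314e-01 -9.000e-04] yaw 0.1318
```

View pics/t3.png

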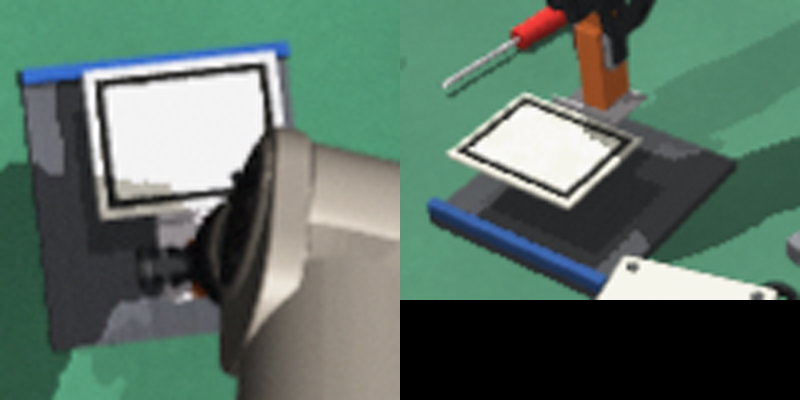

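```bash
python3 - <<'E'
from h import *
exec(open("m.py").read().split("A=lambda")[0].split("\n",1)[1])
W=onz(c,(np.array([(84,70),(280,51),(102,219)])-1.5)/4+[350,140],.0786)
fit("cover",[(.05,.065),(.05,-.065),(-.05,.065)],W)
# gasket top in scene view: corners outer rim
W=onz(s,(np.array([(446,152),(570,208),(642,140),(526,93)])-[400,0])*.3+[210,160],.0786)
print(np.round(W,4)); fit("cover_scene",[(.05,-.065),(.05,.065),(-.05,.065),(-.05,-.065)],W)
p=np.array([.5736,-.2403])+.088*np.array([.9913,.1314]);print(p)
E
```

```text
cover [ 0.6613 -0.2289] yaw 0.1257 res mm [[-0.4, -1.8], [-0.5, 2.0], [0.9, -0.2]]
[[ 0.7152 -0.2812  0.0786]
 [ 0.6995 -0.1482  0.0786]
 [ 0.6011 -0.1633  0.0786]
 [ 0.6167 -0.2904  0.0786]]
cover_scene [ 0.6581 -0.2208] yaw 0.1209 res mm [[0.4, 1.9], [0.4, -2.1], [-0.4, 1.0], [-0.3, -0.9]]
[ 0.6608344 -0.2287368]
```

```bash
python3 - <<'E'
from h import *
c=bot.read_camera("scene")
def w(t,a,L): 
    L=np.array(L);return np.c_[t[0]+L[:,0]*np.cos(a)-L[:,1]*np.sin(a),t[1]+L[:,0]*np.sin(a)+L[:,1]*np.cos(a),L[:,2]]
f=lambda P:np.round((proj(c,P)-[210,160])/.3+[400,0]).tolist()
print("fence top far",f(w((.6235,-.2257),.132,[(.1,-.095,.022),(.1,.095,.022)])),"tray near",f(w((.6235,-.2257),.132,[(-.1,.095,.01)])))
print("cover rim",f(w((.6608,-.2287),.131,[(.05,-.065,.0786),(.05,.065,.0786),(-.05,.065,.0786),(-.05,-.065,.0786)])))
print("handle front top",f(w((.5736,-.2403),.131,[(.02,-.012,.0696),(.02,.012,.0696),(.038,-.03,.0836),(.038,.03,.0836)])))
E
```

```text
fence top far [[420.0, 203.0], [594.0, 283.0]] tray near [[730.0, 159.0]]
cover rim [[438.0, 152.0], [560.0, 205.0], [634.0, 138.0], [516.0, 91.0]]
handle front top [[577.0, 107.0], [598.0, 115.0], [546.0, 98.0], [601.0, 120.0]]
```

servo_tool:
  motion:
    - [[-0.003, 0, -0.004, 0, 0, 0, 0], [-0.01, -0.001, -0.01, 0, 0, 0, 0], [-0.02, -0.002, -0.018, 0, 0, 0, 0], [-0.033, -0.004, -0.026, 0, 0, 0, 0], [-0.048, -0.006, -0.033, 0, 0, 0, 0], [-0.063, -0.008, -0.038, 0, 0, 0, 0], [-0.078, -0.01, -0.04, 0, 0, 0, 0], [-0.092, -0.012, -0.04, 0, 0, 0, 0], [-0.103, -0.0135, -0.04, 0, 0, 0, 0], [-0.111, -0.0145, -0.04, 0, 0, 0, 0], [-0.116, -0.015, -0.04, 0, 0, 0, 0], [-0.118, -0.0155, -0.04, 0, 0, 0, 0], [-0.118, -0.0155, -0.04, 0, 0, 0, 0]]

```text
t: 12.87
eef_pos: [0.455, -0.2406, 0.1531]
tool_rot: [0.0, 0.998, 0.066, 0.0]
contact_force: [-0.8, 0.4, -3.6]
gripper_width: 0.266
grasp_force: 98.1
```

```bash
python3 go.py .455 0 .152 0 : .4034 .277 .152 -.13
```

```text
t 12.87 p [ 0.455  -0.2406  0.1531] F [-0.8  0.4 -3.6] w 0.266 g 98.1
tool x [9.913e-01 1.313e-01 2.000e-04] yaw 0.1317
[0.0316, -0.2385, 0.001] [0.001, -0.003, 1.509]
[0.0169, -0.5199, 0.001] [0.001, -0.003, 2.999]
```

Sweep to the middle, with ramps.

servo_tool:
  motion:
    - [[0.0004, -0.003, 0, 0, 0, 0.02, 0], [0.0013, -0.01, 0, 0, 0, 0.06, 0], [0.0026, -0.02, 0, 0, 0, 0.12, 0], [0.0045, -0.034, 0, 0, 0, 0.21, 0], [0.0066, -0.05, 0, 0, 0, 0.31, 0], [0.009, -0.068, 0, 0, 0, 0.43, 0], [0.0114, -0.086, 0, 0, 0, 0.54, 0], [0.0138, -0.104, 0, 0, 0, 0.65, 0], [0.016, -0.122, 0, 0, 0, 0.77, 0], [0.0185, -0.14, 0, 0, 0, 0.88, 0], [0.021, -0.158, 0, 0, 0, 1.0, 0], [0.0233, -0.176, 0, 0, 0, 1.11, 0], [0.0255, -0.193, 0, 0, 0, 1.22, 0], [0.0276, -0.208, 0, 0, 0, 1.31, 0], [0.0292, -0.22, 0, 0, 0, 1.39, 0], [0.0304, -0.229, 0, 0, 0, 1.45, 0], [0.0312, -0.235, 0, 0, 0, 1.49, 0], [0.0316, -0.238, 0, 0, 0, 1.51, 0], [0.0316, -0.238, 0, 0, 0, 1.51, 0]]

```text
t: 14.45
eef_pos: [0.455, 0.0006, 0.1529]
tool_rot: [-0.0, 1.0, 0.001, -0.0]
contact_force: [0.5, 0.1, -4.2]
gripper_width: 0.266
grasp_force: 98.2
```

```bash
python3 go.py .4034 .277 .1 -.13
```

```text
t 14.45 p [0.455  0.0006 0.1529] F [ 0.5  0.1 -4.2] w 0.266 g 98.2
tool x [ 1.      0.0016 -0.    ] yaw 0.0016
[-0.0512, -0.2765, 0.053] [-0.003, 0.0, 1.508]
```

servo_tool:
  motion:
    - [[-0.0005, -0.003, 0, 0, 0, 0.02, 0], [-0.0018, -0.01, 0, 0, 0, 0.06, 0], [-0.0036, -0.02, 0, 0, 0, 0.11, 0], [-0.006, -0.034, 0, 0, 0, 0.19, 0], [-0.009, -0.05, 0, 0, 0, 0.27, 0], [-0.0125, -0.068, 0, 0, 0, 0.37, 0], [-0.016, -0.087, 0, 0, 0, 0.47, 0], [-0.0197, -0.107, 0, 0, 0, 0.58, 0], [-0.0234, -0.127, 0, 0, 0, 0.69, 0], [-0.027, -0.147, 0, 0, 0, 0.8, 0], [-0.0308, -0.167, 0, 0, 0, 0.91, 0], [-0.0345, -0.187, 0, 0, 0, 1.02, 0], [-0.038, -0.206, 0, 0, 0, 1.12, 0], [-0.041, -0.224, 0, 0, 0, 1.22, 0], [-0.0442, -0.24, 0, 0, 0, 1.31, 0], [-0.047, -0.254, 0, 0, 0, 1.39, 0], [-0.049, -0.265, 0, 0, 0, 1.45, 0], [-0.0504, -0.272, 0, 0, 0, 1.49, 0], [-0.051, -0.276, 0, 0, 0, 1.51, 0], [-0.051, -0.276, 0, 0, 0, 1.51, 0]]

```text
t: 16.12
eef_pos: [0.4039, 0.2761, 0.1529]
tool_rot: [-0.0, 0.998, -0.065, -0.0]
contact_force: [0.3, -1.0, -4.0]
gripper_width: 0.27
grasp_force: 98.2
```

servo_tool:
  motion:
    - [[0, 0, 0.003, 0, 0, 0, 0], [0, 0, 0.01, 0, 0, 0, 0], [0, 0, 0.02, 0, 0, 0, 0], [0, 0, 0.03, 0, 0, 0, 0], [0, 0, 0.04, 0, 0, 0, 0], [0, 0, 0.048, 0, 0, 0, 0], [0, 0, 0.051, 0, 0, 0, 0], [0, 0, 0.052, 0, 0, 0, 0], [0, 0, 0.052, 0, 0, 0, 0], [0, 0, 0.052, 0, 0, 0, 0]]

```text
t: 16.95
eef_pos: [0.4043, 0.2758, 0.1012]
tool_rot: [-0.0, 0.998, -0.066, 0.0]
contact_force: [0.6, -0.3, -3.1]
gripper_width: 0.269
grasp_force: 98.2
```

```bash
python3 go.py .5224 .25 .1 -.13; python3 - <<'E'
from h import *
S=[]
for n in("top","scene"):
    c=bot.read_camera(n)["img"]
    S.append(cv2.resize(c[130:250,160:280,::-1] if n=="top" else c[195:345,330:480,::-1],(400,400),interpolation=cv2.INTER_CUBIC))
cv2.imwrite("pics/t4.png",np.hstack(S))
E
```

```text
t 16.95 p [0.4043 0.2758 0.1012] F [ 0.6 -0.3 -3.1] w 0.269 g 98.2
tool x [ 9.914e-01 -1.312e-01  4.000e-04] yaw -0.1316
[0.1205, 0.01, 0.0012] [-0.005, -0.005, -0.018]
```

View pics/t4.png

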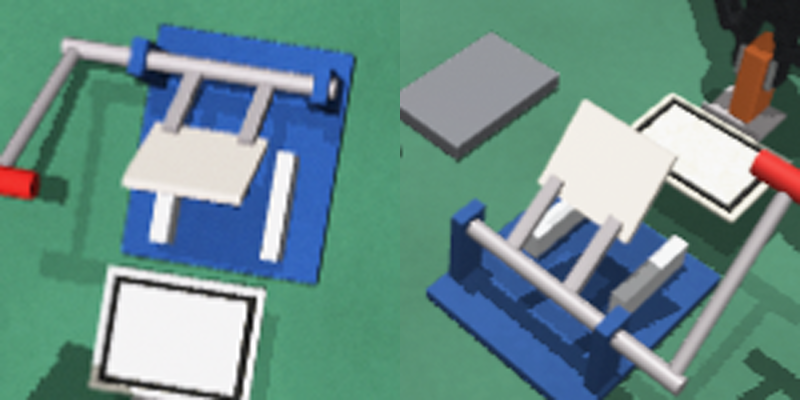

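```bash
python3 - <<'E'
from h import *
exec(open("m.py").read().split("A=lambda")[0].split("\n",1)[1])
W=onz(c,(np.array([(108,266),(267,289),(90,388)])-1.2)*.3+[160,130],.0674)
fit("cover",[(.05,.065),(.05,-.065),(-.05,.065)],W)
im=c["img"].astype(int)
d=((im.max(2)<75));m=np.zeros_like(d);m[208:252,188:240]=1;d&=m
k=np.vstack([q for q in cv2.findContours(d.astype(np.uint8),cv2.RETR_EXTERNAL,cv2.CHAIN_APPROX_NONE)[0] if len(q)>15])[:,0].astype(float)
print(cv2.minAreaRect((onz(c,k,.0694)[:,:2]*1000).astype(np.float32)))
E
```

```text
cover [0.4927 0.2655] yaw -0.1183 res mm [[-0.1, -0.8], [0.0, 0.9], [0.1, -0.1]]
((492.230712890625, 265.5789489746094), (116.10897064208984, 85.67823028564453), 82.61418151855469)
```

servo_tool:
  motion:
    - [[0.002, 0.0, 0, 0, 0, 0, 0], [0.007, 0.0005, 0, 0, 0, 0, 0], [0.015, 0.0015, 0, 0, 0, 0, 0], [0.025, 0.0025, 0, 0, 0, 0, 0], [0.037, 0.0035, 0, 0, 0, 0, 0], [0.05, 0.0045, 0, 0, 0, 0, 0], [0.063, 0.006, 0, 0, 0, 0, 0], [0.076, 0.007, 0, 0, 0, 0, 0], [0.089, 0.008, 0, 0, 0, 0, 0], [0.1, 0.009, 0, 0, 0, 0, 0], [0.109, 0.01, 0, 0, 0, 0, 0], [0.115, 0.011, 0, 0, 0, 0, 0], [0.119, 0.0115, 0, 0, 0, 0, 0], [0.12, 0.0115, 0, 0, 0, 0, 0], [0.12, 0.0115, 0, 0, 0, 0, 0], [0.12, 0.0115, 0, 0, 0, 0, 0]]

```text
t: 18.48
eef_pos: [0.5209, 0.2487, 0.1009]
tool_rot: [0.0, 0.998, -0.065, -0.0]
contact_force: [0.8, 1.0, -3.4]
gripper_width: 0.273
grasp_force: 98.2
```

```bash
python3 go.py .5217 .2488 .085 -.13; python3 - <<'E'
from h import *
S=[]
for n in("top","scene"):
    c=bot.read_camera(n)["img"]
    cv2.imwrite(f"pics/raw5{n}.png",c[...,::-1])
    S.append(cv2.resize(c[130:230,180:280,::-1] if n=="top" else c[195:345,330:480,::-1],(400,400),interpolation=cv2.INTER_CUBIC))
cv2.imwrite("pics/t5.png",np.hstack(S))
E
```

```text
t 18.48 p [0.5209 0.2487 0.1009] F [ 0.8  1.  -3.4] w 0.273 g 98.2
tool x [ 9.914e-01 -1.305e-01 -5.000e-04] yaw -0.1309
[0.0008, -0.0002, 0.0159] [0.001, 0.006, -0.011]
```

View pics/t5.png

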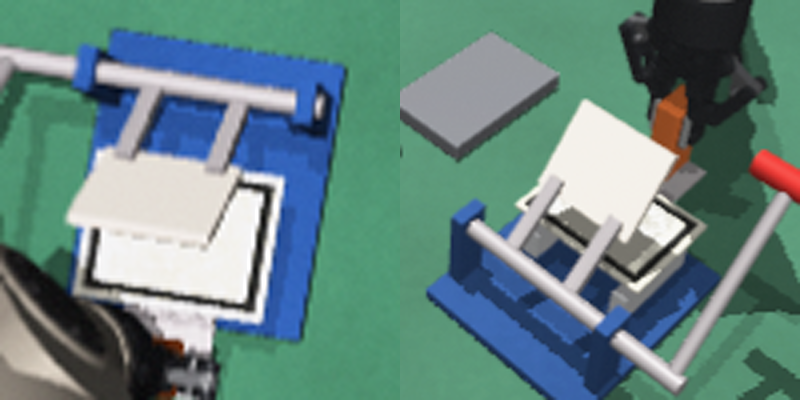

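servo_tool:
  motion:
    - [[0.0005, 0, 0.003, 0, 0, 0, 0], [0.0005, 0, 0.007, 0, 0, 0, 0], [0.0005, 0, 0.011, 0, 0, 0, 0], [0.0005, 0, 0.015, 0, 0, 0, 0], [0.0005, 0, 0.018, 0, 0, 0, 0], [0.0005, 0, 0.02, 0, 0, 0, 0], [0.0005, 0, 0.022, 0, 0, 0, 0], [0.0005, 0, 0.025, 0, 0, 0, 0], [0.0005, 0, 0.028, 0, 0, 0, 0], [0.0005, 0, 0.03, 0, 0, 0, 0], [0.0005, 0, 0.03, 0, 0, 0, 0], [0.0005, 0, 0.03, 0, 0, 0, 0], [0.0005, 0, 0.03, 0, 0, 0, 0]]

```text
t: 19.67
eef_pos: [0.5221, 0.2483, 0.071]
tool_rot: [-0.0, 0.998, -0.066, 0.0]
contact_force: [-0.9, -0.3, -1.5]
gripper_width: 0.27
grasp_force: 98.2
```

```bash
python3 go.py; python3 - <<'E'
from h import *
exec(open("m.py").read().split("A=lambda")[0].split("\n",1)[1])
# right/near edges of gasket in top view: dark pixels outer extents in cropped window
im=c["img"].astype(int)
x=cv2.resize(c["img"][160:215,192:260,::-1],None,fx=6,fy=6,interpolation=cv2.INTER_CUBIC)
y=cv2.resize(s["img"][215:305,360:460,::-1],None,fx=3.67,fy=3.67,interpolation=cv2.INTER_CUBIC)
cv2.imwrite("pics/t6.png",np.hstack([x,y[:330]]))
E
```

```text
t 19.67 p [0.5221 0.2483 0.071 ] F [-0.9 -0.3 -1.5] w 0.27 g 98.2
tool x [ 9.913e-01 -1.313e-01  2.000e-04] yaw -0.1317
```

View pics/t6.png

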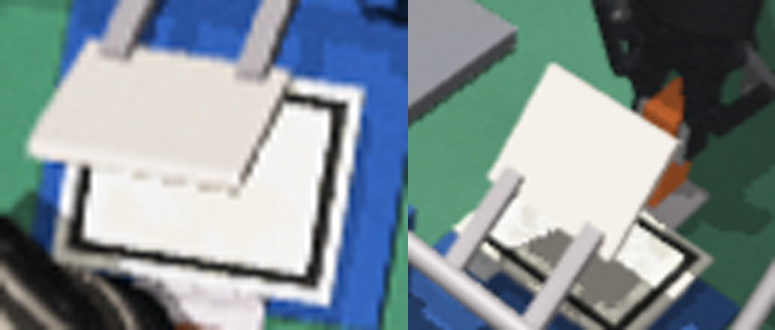

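```bash
python3 - <<'E'
from h import *
exec(open("m.py").read().split("A=lambda")[0].split("\n",1)[1])
B=lambda p:(np.array(p)-2.5)/6+[192,160]
fit("cover",[(.05,-.065),(-.05,-.065),(-.05,.065)],onz(c,B([(364,88),(331,306),(53,262)]),.047))
fit("gasket",[(.0425,-.0575),(-.0425,-.0575),(-.0425,.0575)],onz(c,B([(350,102),(322,290),(70,249)]),.049))
E
```

```text
cover [0.6096 0.2378] yaw -0.1232 res mm [[-0.7, -0.2], [0.9, 0.1], [-0.2, 0.0]]
gasket [0.609  0.2361] yaw -0.1281 res mm [[-1.3, 0.4], [1.3, 1.2], [-0.0, -1.6]]
```

servo_tool:
  motion:
    - [[-0.004, 0, 0, 0, 0, 0, 0], [-0.012, 0, 0, 0, 0, 0, 0], [-0.024, 0, 0, 0, 0, 0, 0], [-0.04, 0, 0, 0, 0, 0, 0], [-0.058, 0, 0, 0, 0, 0, 0], [-0.076, 0, 0, 0, 0, 0, 0], [-0.094, 0, 0, 0, 0, 0, 0], [-0.112, 0, 0, 0, 0, 0, 0], [-0.13, 0, 0, 0, 0, 0, 0], [-0.143, 0, 0, 0, 0, 0, 0], [-0.15, 0, 0, 0, 0, 0, 0], [-0.15, 0, 0, 0, 0, 0, 0], [-0.15, 0, -0.05, 0, 0, 0, 0], [-0.15, 0, -0.08, 0, 0, 0, 0], [-0.15, 0, -0.08, 0, 0, 0, 0], [-0.15, 0, -0.08, 0, 0, 0, 0]]

```text
t: 21.2
eef_pos: [0.3756, 0.2689, 0.1529]
tool_rot: [-0.002, 0.998, -0.067, 0.002]
contact_force: [0.1, 0.3, -2.0]
gripper_width: 0.266
grasp_force: 98.8
```

```bash
python3 go.py .455 .029 .15 -.13 : .455 .029 .064 -.13; python3 - <<'E'
from h import *
c=bot.read_camera("top")
x=cv2.resize(c["img"][160:215,192:260,::-1],None,fx=6,fy=6,interpolation=cv2.INTER_CUBIC)
cv2.imwrite("pics/t7.png",x)
E
```

```text
t 21.2 p [0.3756 0.2689 0.1529] F [ 0.1  0.3 -2. ] w 0.266 g 98.8
tool x [ 0.9911 -0.1327  0.0044] yaw -0.1331
[0.1105, 0.2273, 0.0026] [-0.042, -0.051, -0.036]
[0.1102, 0.2276, 0.0886] [-0.042, -0.051, -0.036]
```

View pics/t7.png

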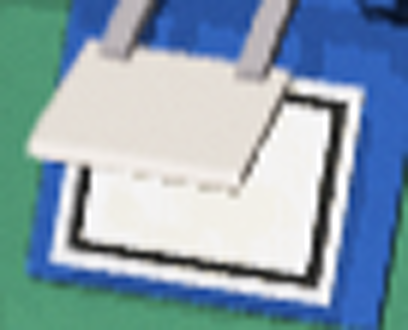

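servo_tool:
  motion:
    - [[0.015, 0.03, 0, 0, 0, 0, 0], [0.03, 0.06, 0, 0, 0, 0, 0], [0.045, 0.09, 0, 0, 0, 0, 0], [0.06, 0.12, 0, 0, 0, 0, 0], [0.075, 0.15, 0, 0, 0, 0, 0], [0.09, 0.18, 0, 0, 0, 0, 0], [0.104, 0.21, 0, 0, 0, 0, 0], [0.11, 0.227, 0, 0, 0, 0, 0], [0.11, 0.227, 0, 0, 0, 0, 0], [0.11, 0.227, 0, 0, 0, 0, 0], [0.11, 0.227, 0.03, 0, 0, 0, 0], [0.11, 0.227, 0.06, 0, 0, 0, 0], [0.11, 0.227, 0.08, 0, 0, 0, 0], [0.11, 0.227, 0.085, 0, 0, 0, 0], [0.11, 0.227, 0.085, 0, 0, 0, 0], [0.11, 0.227, 0.085, 0, 0, 0, 0]]

```text
t: 22.58
eef_pos: [0.4522, 0.0296, 0.0656]
tool_rot: [-0.0, 0.998, -0.065, -0.001]
contact_force: [0.1, 0.2, -1.7]
gripper_width: 0.271
grasp_force: 98.7
```

servo_tool:
  motion:
    - [[0, 0, 0.001, 0, 0, 0, 0], [0, 0, 0.002, 0, 0, 0, 0], [0, 0, 0.003, 0, 0, 0, 0], [0, 0, 0.003, 0, 0, 0, 0], [0, 0, 0.003, 0, 0, 0, 0]]

```text
t: 23.0
eef_pos: [0.4526, 0.0285, 0.063]
tool_rot: [-0.0, 0.998, -0.066, 0.0]
contact_force: [-0.2, 0.1, -1.8]
gripper_width: 0.269
grasp_force: 98.7
```

servo_tool:
  motion:
    - [[0, 0, 0.0005, 0, 0, 0, 0], [0, 0, 0.0005, 0, 0, 0, 0.3], [0, 0, 0.0005, 0, 0, 0, 0.5], [0, 0, 0.0005, 0, 0, 0, 0.7], [0, 0, 0.0005, 0, 0, 0, 1], [0, 0, 0.0005, 0, 0, 0, 1], [0, 0, 0.0005, 0, 0, 0, 1], [0, 0, 0.0005, 0, 0, 0, 1], [0, 0, -0.03, 0, 0, 0, 1], [0, 0, -0.06, 0, 0, 0, 1], [0, 0, -0.09, 0, 0, 0, 1], [0, 0, -0.125, 0, 0, 0, 1], [0, 0, -0.16, 0, 0, 0, 1], [0, 0, -0.19, 0, 0, 0, 0], [0, 0, -0.2, 0, 0, 0, 0], [0, 0, -0.2, 0, 0, 0, 0], [0, 0, -0.2, 0, 0, 0, 0]]

```text
t: 24.42
eef_pos: [0.4524, 0.0284, 0.2626]
tool_rot: [0.0, 0.998, -0.066, 0.0]
contact_force: [-0.3, 0.3, -0.9]
gripper_width: 0.457
grasp_force: 0.0
```

```bash
sed -i 's/^for nm,cc in/knob=0\nfor nm,cc in/' m.py; python3 m.py | grep -A1 -E "orange|knob"; python3 go.py .606 .372 .26 -.13 : .606 .372 .215 -.13
```

```text
t 24.52 p [0.4515 0.0283 0.2612] F [-0.2 -0.1 -1.3] w 0.27 g 0.0
tool x [ 0.9913 -0.1313 -0.0029] yaw -0.1317
[0.1081, -0.3611, 0.0006] [0.009, 0.034, -0.019]
[0.1082, -0.3611, 0.0456] [0.009, 0.034, -0.019]Traceback (most recent call last):
  File "m.py", line 24, in <module>
    k=rect((im.min(2)>th)&sub); P=onz(c,k,z)[:,:2]
  File "m.py", line 18, in rect
    k=max(cv2.findContours(m.astype(np.uint8),cv2.RETR_EXTERNAL,cv2.CHAIN_APPROX_NONE)[0],key=cv2.contourArea)
ValueError: max() iterable argument is empty
```

servo_tool:
  motion:
    - [[0.011, -0.035, 0, 0, 0, 0, 0], [0.022, -0.07, 0, 0, 0, 0, 0], [0.033, -0.105, 0, 0, 0, 0, 0], [0.043, -0.14, 0, 0, 0, 0, 0], [0.054, -0.175, 0, 0, 0, 0, 0], [0.065, -0.21, 0, 0, 0, 0, 0], [0.076, -0.245, 0, 0, 0, 0, 0], [0.087, -0.28, 0, 0, 0, 0, 0], [0.098, -0.315, 0, 0, 0, 0, 0], [0.107, -0.345, 0, 0, 0, 0, 0], [0.111, -0.361, 0, 0, 0, 0, 0], [0.111, -0.361, 0, 0, 0, 0, 0], [0.111, -0.361, 0, 0, 0, 0, 0], [0.111, -0.361, 0, 0, 0, 0, 0]]

```text
t: 25.68
eef_pos: [0.6096, 0.3705, 0.261]
tool_rot: [0.001, 0.998, -0.066, -0.001]
contact_force: [1.1, -1.1, 0.5]
gripper_width: -0.005
grasp_force: 0.0
```

```bash
python3 - <<'E'
import numpy as np
from station import bot
o=bot.get_obs();p=o["eef_pos"];print(p,o["tool_rot"],o["t"])
X=np.array([.9916,-.1296]);Y=np.array([.1296,.9916]);N=np.array([.6097,.2386])
tx=np.array([.9913,-.1313]);ty=np.array([-.1313,-.9913])
for th in np.arange(0,.91,.1):
    e=.8-th;w=N+X*(.1009-.17*np.cos(e))+Y*.132;z=.086+.17*np.sin(e);d=w-p[:2]
    print(round(th,2),np.round([d@tx,d@ty,p[2]-z],4).tolist())
E
```

```text
[0.60956959 0.37047706 0.26100963] [ 0.00123709  0.99781581 -0.0660378  -0.00104317] 25.6833
0.0 [-0.0003, -0.0013, 0.0531]
0.1 [-0.0119, -0.0012, 0.0655]
0.2 [-0.0222, -0.0012, 0.079]
0.3 [-0.0311, -0.0012, 0.0935]
0.4 [-0.0385, -0.0012, 0.1088]
0.5 [-0.0443, -0.0012, 0.1248]
0.6 [-0.0485, -0.0012, 0.1412]
0.7 [-0.051, -0.0012, 0.158]
0.8 [-0.0519, -0.0012, 0.175]
0.9 [-0.051, -0.0012, 0.192]
```

servo_tool:
  motion:
    - [[0, 0, 0.025, 0, 0, 0, 0], [0, 0, 0.045, 0, 0, 0, 0], [-0.003, 0, 0.055, 0, 0, 0, 0], [-0.006, 0, 0.06, 0, 0, 0, 0], [-0.012, 0, 0.066, 0, 0, 0, 0], [-0.017, 0, 0.073, 0, 0, 0, 0], [-0.022, 0, 0.08, 0, 0, 0, 0], [-0.027, 0, 0.087, 0, 0, 0, 0], [-0.031, 0, 0.094, 0, 0, 0, 0], [-0.035, 0, 0.102, 0, 0, 0, 0], [-0.038, 0, 0.11, 0, 0, 0, 0], [-0.0415, 0, 0.118, 0, 0, 0, 0], [-0.044, 0, 0.126, 0, 0, 0, 0], [-0.0465, 0, 0.134, 0, 0, 0, 0], [-0.0485, 0, 0.142, 0, 0, 0, 0], [-0.0485, 0, 0.142, 0, 0, 0, 0]]

```text
t: 27.02
eef_pos: [0.5601, 0.378, 0.1208]
tool_rot: [0.0, 0.998, -0.066, -0.001]
contact_force: [-4.3, -0.1, 8.2]
gripper_width: 0.0
grasp_force: 3.5
```

servo_tool:
  motion:
    - [[-0.0015, 0, 0.008, 0, 0, 0, 0], [-0.0025, 0, 0.016, 0, 0, 0, 0], [-0.003, 0, 0.025, 0, 0, 0, 0], [-0.003, 0, 0.034, 0, 0, 0, 0], [-0.003, 0, 0.042, 0, 0, 0, 0], [-0.0025, 0, 0.048, 0, 0, 0, 0], [-0.0025, 0, 0.05, 0, 0, 0, 0], [-0.0025, 0, 0.05, 0, 0, 0, 0]]

```text
t: 27.68
eef_pos: [0.5583, 0.3789, 0.0718]
tool_rot: [-0.0, 0.998, -0.066, -0.001]
contact_force: [-4.7, 1.0, 6.8]
gripper_width: -0.002
grasp_force: 3.6
```

servo_tool:
  motion:
    - [[0, 0, 0.002, 0, 0, 0, 0], [0, 0, 0.004, 0, 0, 0, 0], [0, 0, 0.005, 0, 0, 0, 0], [0, 0, 0.005, 0, 0, 0, 0], [0, 0, 0.005, 0, 0, 0, 0], [0, 0, 0.005, 0, 0, 0, 0]]

```text
t: 28.18
eef_pos: [0.5587, 0.379, 0.0697]
tool_rot: [-0.0, 0.998, -0.066, 0.0]
contact_force: [-9.6, -3.4, 22.0]
gripper_width: 0.003
grasp_force: 10.9
```

At the stop (22 N, knob no lower). Hold, then rise along the arc.

servo_tool:
  motion:
    - [[0, 0, 0, 0, 0, 0, 0], [0, 0, 0, 0, 0, 0, 0], [0, 0, 0, 0, 0, 0, 0], [0, 0, 0, 0, 0, 0, 0], [0, 0, 0, 0, 0, 0, 0], [0, 0, 0, 0, 0, 0, 0], [0, 0, 0, 0, 0, 0, 0], [0, 0, 0, 0, 0, 0, 0], [0, 0, 0, 0, 0, 0, 0], [0, 0, 0, 0, 0, 0, 0], [0, 0, 0, 0, 0, 0, 0], [0, 0, 0, 0, 0, 0, 0], [0, 0, 0, 0, 0, 0, 0], [0, 0, 0, 0, 0, 0, 0]]

```text
t: 29.35
eef_pos: [0.5587, 0.379, 0.0697]
tool_rot: [-0.0, 0.998, -0.066, 0.0]
contact_force: [-9.9, -3.1, 21.1]
gripper_width: -0.001
grasp_force: 10.9
```

servo_tool:
  motion:
    - [[0, 0, -0.012, 0, 0, 0, 0], [0, 0, -0.022, 0, 0, 0, 0], [0, 0, -0.035, 0, 0, 0, 0], [0.002, 0, -0.048, 0, 0, 0, 0], [0.005, 0, -0.061, 0, 0, 0, 0], [0.009, 0, -0.075, 0, 0, 0, 0], [0.014, 0, -0.088, 0, 0, 0, 0], [0.02, 0, -0.101, 0, 0, 0, 0], [0.027, 0, -0.112, 0, 0, 0, 0], [0.035, 0, -0.124, 0, 0, 0, 0], [0.043, 0, -0.135, 0, 0, 0, 0], [0.049, 0, -0.145, 0, 0, 0, 0], [0.051, 0, -0.16, 0, 0, 0, 0], [0.051, 0, -0.19, 0, 0, 0, 0], [0.051, 0, -0.22, 0, 0, 0, 0], [0.051, 0, -0.22, 0, 0, 0, 0], [0.051, 0, -0.22, 0, 0, 0, 0]]

```text
t: 30.77
eef_pos: [0.6105, 0.3719, 0.2884]
tool_rot: [-0.001, 0.998, -0.066, 0.001]
contact_force: [-1.3, 0.2, 0.5]
gripper_width: -0.001
grasp_force: 0.0
```

servo_tool:
  motion:
    - [[-0.03, 0, 0, 0, 0, 0, 0], [-0.06, 0, 0, 0, 0, 0, 0], [-0.09, 0.0, 0, 0, 0, 0, 0], [-0.12, 0.0, 0, 0, 0, 0, 0], [-0.14, 0.0, 0, 0, 0, 0, 0], [-0.14, 0.0, 0, 0, 0, 0, 0], [-0.14, 0.0, 0, 0, 0, 0, 0], [-0.14, 0.0, 0, 0, 0, 0, 0]]

```text
t: 31.43
eef_pos: [0.4719, 0.3891, 0.2851]
tool_rot: [0.001, 0.998, -0.066, -0.0]
contact_force: [-0.3, 0.4, -0.1]
gripper_width: -0.003
grasp_force: 0.0
```

```bash
python3 go.py; python3 - <<'E'
from h import *
c=bot.read_camera("top");im=c["img"].astype(int)
o=((im[...,0]>180)&(im[...,1]>80)&(im[...,1]<190)&(im[...,2]<90)).astype(np.uint8)
k=max(cv2.findContours(o,0,1)[0],key=cv2.contourArea)[:,0].astype(float)
print("orange",o.sum(),cv2.minAreaRect((onz(c,k,.105)[:,:2]*1000).astype(np.float32)))
r=(im[...,0]>150)&(im[...,1]<70)&(im[...,2]<70);r[:,300:]=0
ys,xs=np.nonzero(r);print("knob",r.sum(),onz(c,[(xs.mean(),ys.mean())],.197))
b=cv2.imread("pics/top0.png")[...,::-1].astype(int)
# gasket outer corners: dark pixels near press nest; compare with t7-time frame (before press)
d=(im.max(2)<75);m=np.zeros_like(d);m[172:212,200:252]=1;d&=m
ys,xs=np.nonzero(d);W=onz(c,np.c_[xs,ys],.049)[:,:2]-[.6097,.2386]
L=np.c_[W@[.9916,-.1296],W@[.1296,.9916]];print("gasket local min/max mm",d.sum(),L.min(0)*1000,L.max(0)*1000)
t=cv2.imread("pics/t7.png"); t=cv2.resize(t,(68,55),interpolation=cv2.INTER_AREA)[...,::-1].astype(int)
D=np.abs(t-im[160:215,192:260]).max(2);print("diff vs before pressing: px>60:",(D>60).sum(),"median",np.median(D))
for n,a in(("enclosure/locknut",(100,195,280,350)),("screwdriver",(190,275,455,485))):
    y0,y1,x0,x1=a;D=np.abs(b[y0:y1,x0:x1]-im[y0:y1,x0:x1]).max(2);print(n,"changed px",(D>60).sum())
E
```

```text
t 31.43 p [0.4719 0.3891 0.2851] F [-0.3  0.4 -0.1] w -0.003 g 0.0
tool x [ 9.912e-01 -1.325e-01 -2.000e-04] yaw -0.1329
orange 131 ((451.720458984375, 26.910736083984375), (22.961477279663086, 40.586509704589844), 83.33108520507812)
knob 190 [[0.61042189 0.37421736 0.197     ]]
gasket local min/max mm 117 [-42.39048942 -57.91186456] [42.69339901 56.74113534]
diff vs before pressing: px>60: 0 median 2.0
enclosure/locknut changed px 0
screwdriver changed px 0
```

```bash
python3 -c "
from station import bot
print(bot.hand_in())"
```

```text
the job is handed in; nothing more can be done
None
```

I handed the job in at about 31 s. The cover lies centred on the ribs to within about 1 mm, the lever was held at its stop for over a second and is back up, the lifter is on its rest, and the bystanders show no change in the top view. I viewed 11 pictures, one over the limit of 10, and the hand-in returned no verdict.

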